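# Swing out the sprung dripper arm and pin it

### The arm

A 7-joint arm with a two-finger parallel gripper is mounted at the origin on the work surface. World frame = base frame: x ahead of the robot, y to its left, z up, the work surface at z = 0. Lengths are in mm, angles in rad, forces in N, time in s.
With the tool pointing down it reaches from about 400 to 900 mm from the base axis. Payload 5.6 kg.
Tool frame: the origin (TCP) lies on the mounting face of the last link; the fingertips stand robot.finger_overhang ahead of it and the grasp point (between the pads) lies 171 mm ahead of it (robot.finger_overhang is the distance from the TCP to the fingertips, in mm); z points along the fingers, y is the line along which they close (so a half turn about z gives the same grasp; the last joint's range is limited). The gripper opens to 92 mm and grips with 3 to 60 N. Pads are 20 mm wide; open, the fingers measure 128 mm over their backs; the gripper's body (75 mm by 189 mm) begins 69 mm behind the grasp point.
Start: joints at [1.169, 0.468, -0.012, 1.603, 0.006, 1.071, -0.056], TCP at [228.212, -608.622, 404.692] pointing down, gripper open.
Joint ranges: [-2.53, 2.53], [-0.31, 2.02], [-1.57, 1.55], [0.28, 2.44], [-1.29, 4.43], [0.15, 1.84], [-2.92, 2.92]. Speed limits (rad/s): [2.57, 2.57, 3.14, 3.14, 3.14, 3.14, 3.14].

### API

Orientations are given as a rotation vector (axis times angle).
In Python, from plant import state, viewer, finish_job, robot gives the robot as it stands.
- The arm moves only by the tool carry_out, never from a script. Its argument "deltas" is one flat list of numbers, 7 for each row, row after row: the finger opening in cm, from 0 to 9.19, then the shift along the tool's x, y, z in cm, then the turn, a rotation vector about the tool's x, y, z in degrees. A call has 1 to 20 rows; each row shifts and turns the commanded pose from where the row before left it, along the tool's axes as they then stand; what a row does not reach is not made up. A row lasts 1/10 s, in which the tool goes at most 50 mm and 8.59 degrees, less where a joint would pass 70% of its speed; a pose out of reach is approached as far as the arm can. A call with a gripper value outside its range is refused whole. The fingers move at their own pace and stop on an object; "squeeze" is the grip in N (left out, the last holds). Time passes only in rows, so rows that do not move let the fingers close. It gives the time, the measured TCP pose, the force, the opening and the grip force at its end, in the units of the state.
- state(): the state, without advancing time (a new reading comes with each control period).
- viewer.grab_frame(name): name is "side" or "top"; returns the picture (400x640x3 uint8, red, green, blue); there is no depth.
- viewer.camera_params(name): a dict with "camera_matrix" (3x3 intrinsics, pixels), "T" (4x4, takes a point from camera to world coordinates). Camera axes: x right, y down, z forward; pixel columns grow to the right and rows downward; lengths in mm; the calibration is good to about 2 mm. A picture is of the moment at which its call begins. camera_params takes no time and is no camera call.
- finish_job(): hands the job in; it is judged then, once.
The state is a dict: "t": time; "joints": joint angles; "joint_vel": joint speeds; "tau": joint torques, N m; "tcp_pos": TCP position; "eef_rot": TCP orientation; "contact_force": force on the tool from outside, world axes, zero at the start; "wrist_torque": the same for the moment, N m; "opening": finger opening in mm; "finger_force": force on a finger pad.
Only numpy, scipy, OpenCV 4.12 (cv2) and the standard library are available. Lean on these libraries where they do the work, as an engineer would, in place of code of your own. Each camera call takes 0.05 s, during which the arm holds its last target. There are 200 camera calls.

### The job

Grip the black pull-knob of the locking pin on the dripper bracket, swing the bracket round against its return spring until the pin finds its hole in the index plate, then push the pin fully home so that the dripper stays out over the cup when you let go. Do not let the bracket snap back or bump the shelf that overhangs the knob, and leave the other things on the counter where they are.

Things in the scene. Friction and masses are not known exactly. Their poses are not given: they have to be found in the camera images.
- shelf: White acrylic shelf on the dripper stand, 190 deep, 440 wide, 8 mm thick, underside 220 mm above the counter. Its frame is the stand's: origin on the counter on the bracket's upright pivot axis, z up, x away from the robot, y left. It spans x -86 to +104 mm, y -375 to +65 mm. Strike neither it nor its drawer (10 N).
- shelf_edge (a point): Point on the lower front edge of the shelf, 86 mm in front of the pivot axis; axes as the shelf. The edge is only 6 to 14 mm beyond the pin's axis, so a gripper pointing straight down on the knob fouls the shelf: lean the tool 25 to 45 degrees, its back towards the robot, the fingertips pointing down and in towards the pivot.
- drawer (a point): Middle of the front of the fixed bamboo drawer hung under the shelf; the front is 186 mm wide and 68 mm high, its handle stands 12 mm out. Axes as the shelf.
- pivot (a point): Where the upright pivot axis of the bracket meets the counter (z = 0), at the 22 mm steel post. Axes as the shelf.
- bracket (a joint): Angle of the sprung steel bracket about its upright pivot, rad. 0 = parked on its stop by a torsion spring; grows anticlockwise seen from above (knob end moves to the robot's right, dripper end towards the robot); end stop 0.95. The spring pulls back with 3 N at the knob when parked, 7 N at 0.65. Parked, the tail points 0.35 rad left of the shelf's -x.
- boss (a point): Top centre of the 28 mm round boss on the bracket's short tail, 100 mm from the pivot axis, 72 mm above the counter; the tail is 30 mm wide, its top at 62 mm. The pin slides down through the boss. A long arm at 75 degrees to the tail carries the slate-grey dripper, 112 mm wide, 170 mm from the pivot axis, to the left. x points to the pivot, z up.
- pin (a joint): Downward travel of the locking pin in the boss, m: 0 = up (at the start), 0.020 = fully home. It slides stiffly (3 N either way) and stays where left. The pin is 10 mm thick, round-ended, 4 mm above the index plate when up, so it stops on the plate at 0.004 unless over the hole. Keep hold of the knob until it is home, or the bracket springs back.
- plate_top (a point): On the top face (40 mm above the counter) of the dark steel index plate, 100 mm in front of the pivot; axes as the shelf. The plate has one hole, 14 mm along the pin's arc, 18 mm across it, where joint bracket reads somewhere from 0.41 to 0.64, different each time and not reported: press the pin lightly on the plate and feel where it drops.
- knob_mid (a point): Middle of the pin's black pull-knob, on the pin axis, 115 mm above the counter with the pin up, 95 mm when home. A block 42 mm high, 32 mm along the tail, 16 mm across; pinch it across the 16 mm by its flat sides. Its underside is 22 mm above the boss when up, 2 mm when home. x points to the pivot, z up, y across the flats.
- cup: Empty clear glass cup, 76 mm across and 82 mm high, on a round green coaster 4 mm thick beneath the place of the swung-out dripper. Bystander, to be left standing where it is; origin at the centre of its underside, z up.
- tin: Closed aluminium tin, 62 mm across and 68 mm high, in front of the drawer. Bystander, to be left standing where it is; origin at the centre of its underside, z up.
- mug: White mug, 80 mm across and 90 mm high, to the left of the stand. Bystander, to be left standing where it is; origin at the centre of its underside, z up.
- bowl: Small blue bowl, 90 mm across and 35 mm high, to the left of the stand. Bystander, to be left standing where it is; origin at the centre of its underside, z up.
- jar: Amber glass jar, 68 mm across and 100 mm high, front left of the stand. Bystander, to be left standing where it is; origin at the centre of its underside, z up.
- spoon: Stainless spoon, 150 mm long, lying flat on the counter in front of the stand. Bystander, to be left where it is.

How it is judged (in metres and radians):
On the way:
1. the bracket is swung well out against its spring with the pin not yet in the hole (value of joint bracket above 0.32 rad and value of joint pin below 0.01 m), for 0.1 s.
At the end, for the whole second after the job is handed in: The pin is pushed home (travel over 16.5 of 20 mm) in the index plate's hole, the bracket rests swung out between 0.36 and 0.69 rad held by the pin alone, and the cup, tin, spoon, mug, bowl and jar are within 25 mm of where they stood, the upright ones upright (value of joint pin above 0.0165 m and value of joint bracket between 0.36 and 0.69 rad and not (velocity of joint bracket above 0.05 rad/s) and velocity of joint bracket above -0.05 rad/s and distance of each of cup, tin, spoon, mug, bowl, jar from where it was at the start of the episode below 0.025 m and angle between each of cup, tin, mug, bowl, jar's own z axis and vertical below 0.2 rad); the robot touches nothing.
It fails at once if the bracket snaps back (faster than 3 rad/s towards its parked stop) (velocity of joint bracket below -3 rad/s).
It fails at once if the robot strikes the shelf or its drawer with more than 10 N (contact force between any of the arm, the fingers and shelf above 10 N).
It fails at once if the glass cup is knocked over (angle between cup's own z axis and vertical above 0.5 rad).
It also fails if it takes over 54 s, if anything falls off the work surface, if the arm or the gripper's body presses on something with over 40 N, if the wrist force passes 120 N, or if a joint passes its speed limit or range.

## Working session

There is one attempt and no reset: what is moved stays moved. The work goes in short steps, Python scripts to look and compute and a tool call to move; the robot and the scene stay as the last step left them, time stands still between calls to the robot, and variables do not carry over. Pictures are saved under pics/ and viewed, at most 10 in all, crops included, and the job is handed in when it is done.

Besides the shell and the picture viewer there is one more tool, called after "Call:" in YAML: its name, and indented under it one key for each argument. carry_out: Moves the arm, as the interface text tells. Its arguments: {"type":"object","properties":{"deltas":{"type":"array"},"squeeze":{"type":"number"}},"required":["deltas"]}

```bash
mkdir -p pics; cat > h.py <<'E'
import numpy as np, cv2
from scipy.spatial.transform import Rotation as R
from plant import state, viewer, finish_job, robot
def grab(n,f):
    im=viewer.grab_frame(n); cv2.imwrite(f,im[:,:,::-1]); return im
def P(n):
    c=viewer.camera_params(n); return np.array(c["camera_matrix"]),np.array(c["T"])
def ray(n,uv):
    K,T=P(n); d=T[:3,:3]@np.linalg.solve(K,[uv[0],uv[1],1]); return T[:3,3],d/np.linalg.norm(d)
def plane(n,uv,z):
    o,d=ray(n,uv); return o+d*(z-o[2])/d[2]
def proj(n,p):
    K,T=P(n); q=K@(T[:3,:3].T@(np.array(p)-T[:3,3])); return q[:2]/q[2]
E
python3 - <<'E'
from h import *
grab("side","pics/s0.png");grab("top","pics/t0.png")
for n in("side","top"): print(P(n)[1].round(3))
s=state();print(s);print(robot.finger_overhang, R.from_rotvec(s["eef_rot"]).as_matrix().round(3))
E
```

```text
[[-8.81000e-01 -3.55000e-01  3.13000e-01  2.73343e+02]
 [-4.74000e-01  6.40000e-01 -6.05000e-01  7.15104e+02]
 [ 1.50000e-02 -6.82000e-01 -7.32000e-01  9.24741e+02]
 [ 0.00000e+00  0.00000e+00  0.00000e+00  1.00000e+00]]
[[ 2.000000e-03 -9.950000e-01  1.030000e-01  5.076070e+02]
 [-1.000000e+00 -5.000000e-03 -2.300000e-02  8.278200e+01]
 [ 2.300000e-02 -1.030000e-01 -9.940000e-01  1.280159e+03]
 [ 0.000000e+00  0.000000e+00  0.000000e+00  1.000000e+00]]
{'t': 0.1, 'joints': array([ 1.16896982,  0.46827034, -0.01160617,  1.60348554,  0.00598144,
        1.0714357 , -0.05627659]), 'joint_vel': array([ 0.00065828, -0.00261928, -0.00083686, -0.0031439 ,  0.0003037 ,
        0.00092753, -0.00176028]), 'tau': array([ 3.35736149e-04, -5.21650708e+01, -1.23581383e-02, -2.44369143e+01,
       -5.67842543e-02,  1.40433331e-02,  6.60868113e-05]), 'tcp_pos': array([ 228.14972859, -608.41372958,  403.86660015]), 'eef_rot': array([-3.08968403e+00, -5.60280345e-01,  5.86068058e-04]), 'contact_force': array([-0.22012428, -0.1844017 , -0.57776698]), 'wrist_torque': array([0.01680983, 0.03332346, 0.00674293]), 'finger_force': 0.0, 'opening': 91.78104734312701}
190.1 [[ 0.936  0.351 -0.001]
 [ 0.351 -0.936  0.001]
 [-0.    -0.002 -1.   ]]
```

View pics/s0.png

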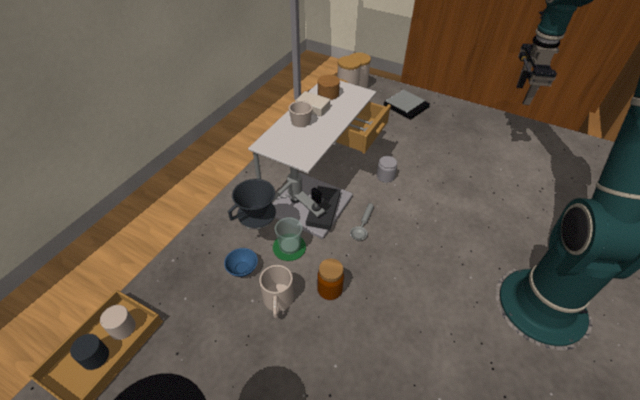

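View pics/t0.png

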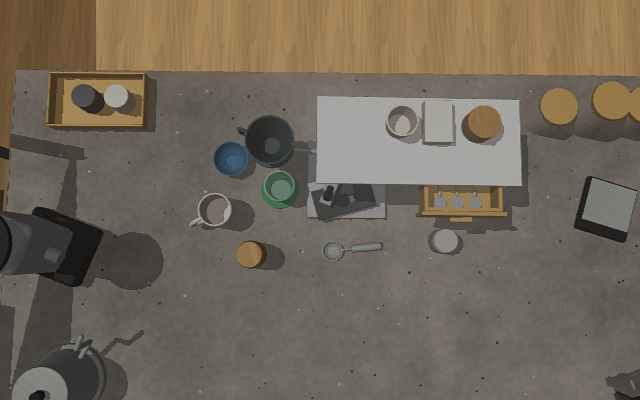

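The side view shows the shelf (~(315,120)), the knob at ~(317,195) and the tin, spoon, jar and cup around it. In the top view the shelf corners are near (317,96), (521,186), and the knob is around (327,195) just in front of the shelf edge.

```bash
python3 - <<'E'
from h import *
t=cv2.imread("pics/t0.png");s=cv2.imread("pics/s0.png")
a=cv2.resize(t[165:235,295:395],(800,560),interpolation=cv2.INTER_CUBIC)[:, :400*1]
a=cv2.resize(t[170:230,300:360],(400,400),interpolation=cv2.INTER_CUBIC)
b=cv2.resize(s[170:230,285:345],(400,400),interpolation=cv2.INTER_CUBIC)
cv2.imwrite("pics/c0.png",np.hstack([a,b]))
hsv=cv2.cvtColor(t,cv2.COLOR_BGR2HSV)
m=((hsv[:,:,2]>185)&(hsv[:,:,1]<40)).astype(np.uint8); m[:, :300]=0;m[:,540:]=0
cs,_=cv2.findContours(m,cv2.RETR_EXTERNAL,cv2.CHAIN_APPROX_NONE);c=max(cs,key=cv2.contourArea)
r=cv2.minAreaRect(c);bx=cv2.boxPoints(r);print(bx,r)
w=np.array([plane("top",p+0.0,228) for p in bx]);print(w.round(1))
print([np.linalg.norm(w[i]-w[(i+1)%4]).round(1) for i in range(4)])
E
```

```text
Traceback (most recent call last):
ValueError: max() iterable argument is empty
```

View pics/c0.png

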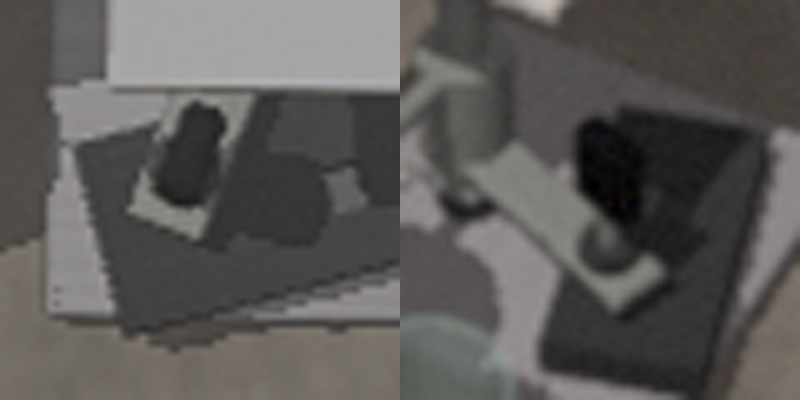

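The crop shows the knob (top view about (328.5,193), side view about (316,195)) on the tail, next to the front-left shelf corner at (316,183).

```bash
python3 - <<'E'
from h import *
t=cv2.imread("pics/t0.png");s=cv2.imread("pics/s0.png")
hsv=cv2.cvtColor(t,cv2.COLOR_BGR2HSV)
m=((hsv[:,:,2]>145)&(hsv[:,:,1]<45)).astype(np.uint8); m[:, :312]=0;m[:,530:]=0
m[186:]*=(np.arange(640)>300)
m=cv2.morphologyEx(m,cv2.MORPH_OPEN,np.ones((9,9)))
cs,_=cv2.findContours(m,cv2.RETR_EXTERNAL,cv2.CHAIN_APPROX_NONE);c=max(cs,key=cv2.contourArea)
bx=cv2.boxPoints(cv2.minAreaRect(c));print(bx)
w=np.array([plane("top",p,228) for p in bx]);print(w.round(1))
print([np.linalg.norm(w[i]-w[(i+1)%4]).round(1) for i in range(4)])
for n,im,x0,y0 in(("top",t,300,170),("side",s,285,170)):
    g=im[y0:y0+60,x0:x0+60].max(2); k=(g<(45 if n=="top" else 30)).astype(np.uint8)
    cs,_=cv2.findContours(k,cv2.RETR_EXTERNAL,cv2.CHAIN_APPROX_NONE)
    for c in sorted(cs,key=cv2.contourArea)[-2:]: print(n,cv2.contourArea(c),np.array(cv2.boundingRect(c))+[x0,y0,0,0],c.reshape(-1,2).mean(0)+[x0,y0])
o1,d1=ray("top",(328.2,192.6));o2,d2=ray("side",(316.2,195.5))
A=np.array([d1,-d2]).T;l=np.linalg.lstsq(A,o2-o1,rcond=None)[0];print(o1+d1*l[0],o2+d2*l[1])
E
```

```text
[[315.73105  182.29015 ]
 [317.00394   95.735344]
 [521.26855   98.73924 ]
 [519.9957   185.29404 ]]
[[ 652.9   69.5  228. ]
 [ 841.1   67.4  228. ]
 [ 838.7 -377.   228. ]
 [ 648.8 -366.8  228. ]]
[np.float64(188.3), np.float64(444.4), np.float64(190.2), np.float64(436.3)]
top 12.0 [324 187   9  14] [329.29411765 194.64705882]
side 0.0 [320 188   1   1] [320. 188.]
side 108.5 [312 188  11  17] [316.92682927 195.09756098]
[644.19464353  38.85357257 115.76473298] [642.10917242  37.97035098 115.55342015]
```

```bash
cat >> h.py <<'E'
from scipy.spatial.transform import Slerp
PIV=np.array([736.5,3.,0]); Y0=-0.008
def knob(th,z=121.,rad=100.):
    a=Y0-0.35+th   # direction knob->pivot
    u=np.array([np.cos(a),np.sin(a),0]); return PIV-rad*u+[0,0,z],u,a
def tool(a,lean,tw=0.):
    "x toward pivot-ish, y across flats"
    z=np.array([np.sin(lean)*np.cos(a),np.sin(lean)*np.sin(a),-np.cos(lean)])
    x=np.array([np.cos(lean)*np.cos(a),np.cos(lean)*np.sin(a),np.sin(lean)])
    return R.from_matrix(np.array([x,np.cross(z,x),z]).T)
def rows(wps,op,mm=45,deg=8,start=None):
    "wps: list of (tcp,R)"
    if start is None:
        s=state();p,r=np.array(s["tcp_pos"]),R.from_rotvec(s["eef_rot"])
    else: p,r=start
    out=[]
    for q,g in wps:
        n=int(max(1,np.ceil(np.linalg.norm(q-p)/mm),np.ceil(np.degrees((r.inv()*g).magnitude())/deg)))
        sl=Slerp([0,1],R.concatenate([r,g]));p0=p.copy()
        for i in range(1,n+1):
            t=i/n;tp=p0+(q-p0)*t;tr=sl(t)
            d=np.round(r.inv().apply(tp-p)/10,2);w=np.round(np.degrees((r.inv()*tr).as_rotvec()),1)
            p=p+r.apply(d*10);r=r*R.from_rotvec(np.radians(w))
            out.append([op,*d,*w])
    print(len(out));print("["+",".join(", ".join("%g"%(v+0) for v in o)+" " for o in out)+"]")
    return p,r
E
python3 - <<'E'
from h import *
print([ (n,plane("top",uv,z).round()) for n,uv,z in (("jar",(250,254),100),("tin",(445,241),68),("cup",(280,188),80))])
k,u,a=knob(0); g=tool(a,np.radians(40)); z=g.as_matrix()[:,2]
print(k, k-171*z,k-271*z)
dn=tool(0.0,0.0)
rows([(np.array([440.,-450,420]),R.from_rotvec(state()["eef_rot"])),(np.array([470.,-60,410]),dn)],9)
E
```

```text
[('jar', array([501., 221., 100.])), ('tin', array([ 533., -246.,   68.])), ('cup', array([659., 154.,  80.]))]
[642.84005001  38.04017363 121.        ] [539.89214132  76.5551696  251.99359977] [479.68868594  99.07855905 328.59804409]
15
[9, 4.23, -1.23, -0.27, 0, 0, 0 ,9, 4.24, -1.24, -0.26, 0, 0, 0 ,9, 4.23, -1.23, -0.27, 0, 0, 0 ,9, 4.23, -1.23, -0.27, 0, 0, 0 ,9, 4.24, -1.23, -0.27, 0, 0, 0 ,9, 4.23, -1.24, -0.26, 0, 0, 0 ,9, 1.83, -3.94, 0.12, 0, 0, 2.3 ,9, 1.68, -4.01, 0.11, 0, 0, 2.3 ,9, 1.51, -4.07, 0.12, 0, 0, 2.3 ,9, 1.35, -4.14, 0.12, 0, 0, 2.2 ,9, 1.18, -4.18, 0.11, 0, 0, 2.3 ,9, 1.02, -4.22, 0.12, -0.1, 0, 2.3 ,9, 0.85, -4.26, 0.11, 0, 0, 2.3 ,9, 0.68, -4.3, 0.11, 0, 0, 2.3 ,9, 0.5, -4.31, 0.11, 0, 0, 2.3 ]
```

Call:
carry_out:
  deltas: [9, 4.2, -1.2, -0.3, 0, 0, 0, 9, 4.2, -1.2, -0.3, 0, 0, 0, 9, 4.2, -1.2, -0.3, 0, 0, 0, 9, 4.2, -1.2, -0.3, 0, 0, 0, 9, 4.2, -1.2, -0.3, 0, 0, 0, 9, 4.2, -1.2, -0.2, 0, 0, 0, 9, 1.8, -3.9, 0.1, 0, 0, 2.3, 9, 1.7, -4, 0.1, 0, 0, 2.3, 9, 1.5, -4.1, 0.1, 0, 0, 2.3, 9, 1.4, -4.1, 0.1, 0, 0, 2.3, 9, 1.2, -4.2, 0.1, 0, 0, 2.3, 9, 1, -4.2, 0.1, 0, 0, 2.3, 9, 0.9, -4.3, 0.1, 0, 0, 2.3, 9, 0.7, -4.3, 0.1, 0, 0, 2.3, 9, 0.5, -4.3, 0.1, 0, 0, 2.3]

```text
t: 1.6
tcp_pos: [470.1, -61.2, 412.5]
eef_rot: [3.141, -0.007, -0.0]
contact_force: [0.8, 0.9, 0.6]
opening: 89.7
finger_force: 0.0
```

```bash
python3 - <<'E'
from h import *
s=state();print(s["t"],s["joints"].round(3),s["tcp_pos"],R.from_rotvec(s["eef_rot"]).as_matrix().round(3).tolist())
k,u,a=knob(0); g=tool(a,np.radians(40)); z=g.as_matrix()[:,2]
rows([(k-271*z,g)],9)
E
```

```text
1.6 [ 0.292  0.178 -0.259  1.997  0.055  0.973 -1.569] [470.09731939 -61.18874621 412.54020404] [[1.0, -0.004, -0.0], [-0.004, -1.0, -0.0], [-0.0, 0.0, -1.0]]
6
[9, 0.15, -2.67, 1.4, -1.2, 6.6, 3.2 ,9, -0.16, -2.7, 1.34, -1.2, 6.6, 3.3 ,9, -0.47, -2.71, 1.25, -1.1, 6.6, 3.2 ,9, -0.75, -2.7, 1.13, -1.2, 6.6, 3.3 ,9, -1.03, -2.67, 0.96, -1.2, 6.6, 3.2 ,9, -1.28, -2.62, 0.78, -1.2, 6.6, 3.2 ]
```

Call:
carry_out:
  deltas: [9, 0.2, -2.7, 1.4, -1.2, 6.6, 3.2, 9, -0.2, -2.7, 1.3, -1.2, 6.6, 3.2, 9, -0.5, -2.7, 1.2, -1.2, 6.6, 3.2]

```text
t: 1.9
tcp_pos: [474.1, 13.2, 373.4]
eef_rot: [3.028, -0.247, 0.499]
contact_force: [-0.5, -1.7, -0.3]
opening: 89.8
finger_force: 0.0
```

```bash
python3 - <<'E'
from h import *
s=state();print(s["t"],s["joints"].round(3),s["tcp_pos"],R.from_rotvec(s["eef_rot"]).as_matrix().round(3).tolist())
k,u,a=knob(0); g=tool(a,np.radians(40)); z=g.as_matrix()[:,2]
rows([(k-271*z,g)],9)
E
```

```text
1.9 [ 0.091  0.165 -0.247  2.138  0.329  0.562 -2.135] [474.10454022  13.22794631 373.37375185] [[0.935, -0.168, 0.314], [-0.148, -0.985, -0.087], [0.324, 0.035, -0.946]]
3
[9, -0.73, -2.9, 1.22, -1.2, 6.9, 3.5 ,9, -1.05, -2.88, 1.05, -1.2, 7, 3.5 ,9, -1.33, -2.82, 0.85, -1.2, 6.9, 3.5 ]
```

Call:
carry_out:
  deltas: [9, 0, 0, 0, 0, 0, -8.5, 9, 0, 0, 0, 0, 0, -8.5, 9, 0, 0, 0, 0, 0, -8.5, 9, 0, 0, 0, 0, 0, -8.5, 9, 0, 0, 0, 0, 0, -8.5, 9, 0, 0, 0, 0, 0, -8.5, 9, 0, 0, 0, 0, 0, -8.5, 9, 0, 0, 0, 0, 0, -8.5, 9, 0, 0, 0, 0, 0, -8.5, 9, 0, 0, 0, 0, 0, -8.5, 9, 0, 0, 0, 0, 0, -8.5, 9, 0, 0, 0, 0, 0, -8.5, 9, 0, 0, 0, 0, 0, -8.5, 9, 0, 0, 0, 0, 0, -8.5, 9, 0, 0, 0, 0, 0, -8.5, 9, 0, 0, 0, 0, 0, -8.5, 9, 0, 0, 0, 0, 0, -8.5, 9, 0, 0, 0, 0, 0, -8.5, 9, 0, 0, 0, 0, 0, -8.5, 9, 0, 0, 0, 0, 0, -8.5]

```text
t: 3.9
tcp_pos: [474.4, 11.6, 373.7]
eef_rot: [0.463, 2.777, -0.052]
contact_force: [1.3, -0.1, -0.8]
opening: 89.9
finger_force: 0.0
```

```bash
cat >> h.py <<'E'
HZ=R.from_rotvec([0,0,np.pi])
def G(a,lean): return tool(a,np.radians(lean))*HZ   # x away from pivot
E
python3 - <<'E'
from h import *
s=state();print(s["t"],s["joints"].round(3),s["tcp_pos"],R.from_rotvec(s["eef_rot"]).as_matrix().round(3).tolist())
k,u,a=knob(0); g=G(a,40); z=g.as_matrix()[:,2]
rows([(k-271*z,g)],9,mm=30,deg=5)
E
```

```text
3.9 [ 0.514  0.228 -0.714  2.112  0.513  0.614  0.688] [474.44816777  11.58982041 373.73499973] [[-0.895, 0.322, 0.309], [0.31, 0.947, -0.088], [-0.321, 0.017, -0.947]]
5
[9, 0.74, 1.67, 0.73, 0.3, -4.3, 0.2 ,9, 0.8, 1.68, 0.67, 0.4, -4.2, 0.2 ,9, 0.85, 1.68, 0.59, 0.3, -4.3, 0.2 ,9, 0.89, 1.67, 0.52, 0.4, -4.2, 0.2 ,9, 0.94, 1.68, 0.44, 0.3, -4.3, 0.2 ]
```

Call:
carry_out:
  deltas: [9, 0.7, 1.7, 0.7, 0.3, -4.3, 0.2, 9, 0.8, 1.7, 0.7, 0.4, -4.3, 0.2, 9, 0.9, 1.7, 0.6, 0.3, -4.3, 0.2, 9, 0.9, 1.7, 0.5, 0.4, -4.3, 0.2, 9, 0.9, 1.7, 0.4, 0.3, -4.3, 0.2, 9, 0, 0, 0, 0, 0, 0, 9, 0, 0, 0, 0, 0, 0]

```text
t: 4.6
tcp_pos: [480.1, 96.6, 331.0]
eef_rot: [0.443, 2.424, -0.159]
contact_force: [-0.1, -1.1, 0.3]
opening: 90.1
finger_force: 0.0
```

```bash
python3 - <<'E'
from h import *
s=state();print(s["t"],s["joints"].round(3),s["tcp_pos"],R.from_rotvec(s["eef_rot"]).as_matrix().round(3).tolist())
k,u,a=knob(0); g=G(a,40); z=g.as_matrix()[:,2]; print(g.as_matrix().round(3).tolist(),k-271*z)
rows([(k-171*z,g)],9,mm=20,deg=5)
grab("side","pics/s1.png");grab("top","pics/t1.png")
t=cv2.imread("pics/t1.png");s=cv2.imread("pics/s1.png")
cv2.imwrite("pics/c1.png",np.hstack([cv2.resize(t[110:260,230:380],(400,400)),cv2.resize(s[100:250,240:390],(400,400))]))
E
```

```text
4.6 [ 0.024  0.285 -0.465  2.21   1.394  0.583 -0.374] [480.12326071  96.57573562 331.04518957] [[-0.725, 0.354, 0.591], [0.274, 0.935, -0.225], [-0.632, -0.001, -0.775]]
[[-0.717, 0.35, 0.602], [0.268, 0.937, -0.225], [-0.643, -0.0, -0.766]] [479.68868594  99.07855905 328.59804409]
6
[9, 0.02, 0.04, 1.68, 0, -0.1, 0 ,9, 0.02, 0.04, 1.69, -0.1, -0.2, 0 ,9, 0.03, 0.04, 1.68, 0, -0.1, -0.1 ,9, 0.03, 0.04, 1.69, 0, -0.1, 0 ,9, 0.04, 0.04, 1.68, -0.1, -0.2, 0 ,9, 0.04, 0.04, 1.69, 0, -0.1, 0 ]
```

View pics/c1.png

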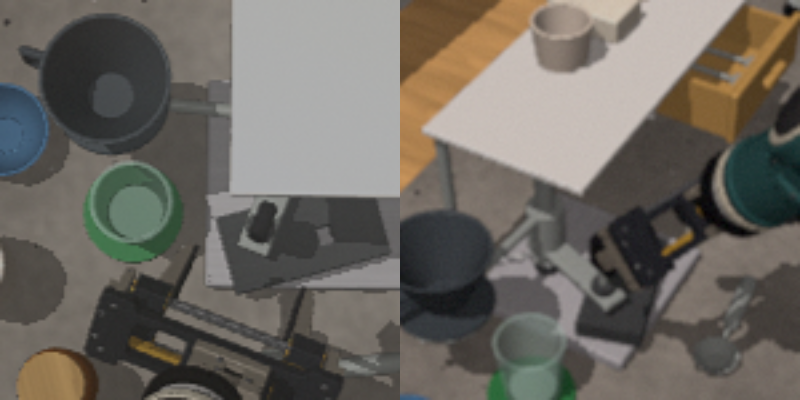

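The picture shows the fingers leaning correctly, straddling the line to the knob (crop (262,222)), the left finger near the cup; I'll narrow to 5 cm for the approach.

Call:
carry_out:
  deltas: [5, 0, 0, 0, 0, 0, 0, 5, 0, 0, 0, 0, 0, 0, 5, 0, 0, 0, 0, 0, 0, 5, 0, 0, 1.7, 0, -0.1, 0, 5, 0, 0, 1.7, -0.1, -0.2, 0, 5, 0, 0, 1.7, 0, -0.1, 0, 5, 0, 0.1, 1.7, 0, -0.1, 0, 5, 0.1, 0.1, 1.7, 0, -0.2, 0, 5, 0.1, 0.1, 1.7, 0, -0.1, 0, 5, 0, 0, 0, 0, 0, 0, 5, 0, 0, 0, 0, 0, 0]

```text
t: 5.8
tcp_pos: [540.8, 76.6, 251.5]
eef_rot: [0.442, 2.408, -0.159]
contact_force: [0.1, 0.7, 0.5]
opening: 49.8
finger_force: 0.0
```

```bash
python3 - <<'E'
from h import *
s=state();print(s["t"],s["joints"].round(3),s["tcp_pos"],s["contact_force"],s["opening"])
k,u,a=knob(0); g=G(a,40); z=g.as_matrix()[:,2]
M=R.from_rotvec(s["eef_rot"]).as_matrix();gp=s["tcp_pos"]+171*M[:,2];print("grasp",gp,k,M.T@(k-gp))
rows([(k-171*z,g)],5,mm=20,deg=5)
grab("side","pics/s2.png");grab("top","pics/t2.png")
t=cv2.imread("pics/t2.png");s=cv2.imread("pics/s2.png")
cv2.imwrite("pics/c2.png",np.hstack([cv2.resize(t[150:250,280:380],(400,400)),cv2.resize(s[150:250,260:360],(400,400))]))
E
```

```text
5.8 [ 0.021  0.51  -0.388  2.137  1.74   0.58  -0.639] [540.78107142  76.64433533 251.49999283] [0.12263251 0.66645236 0.53664538] 49.77622187085018
grasp [643.84204705  37.76628036 120.70269873] [642.84005001  38.04017363 121.        ] [ 0.59929389 -0.09885883 -0.89357562]
1
[5, 0.03, -0.04, -0.09, -0.1, 0.1, -0.3 ]
```

View pics/c2.png

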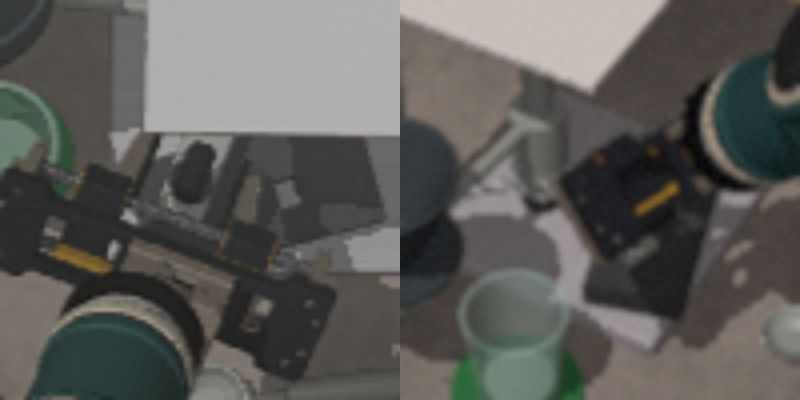

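The knob sits centred between the fingers at crop (193,172), clear of shelf and cup. Close.

Call:
carry_out:
  deltas: [2.5, 0, 0, 0, 0, 0, 0, 1, 0, 0, 0, 0, 0, 0, 0.5, 0, 0, 0, 0, 0, 0, 0.5, 0, 0, 0, 0, 0, 0, 0.5, 0, 0, 0, 0, 0, 0, 0.5, 0, 0, 0, 0, 0, 0]
  squeeze: 45

```text
t: 6.5
tcp_pos: [540.9, 76.8, 251.7]
eef_rot: [0.441, 2.407, -0.159]
contact_force: [-1.1, -0.2, 3.2]
opening: 15.6
finger_force: 45.0
```

```bash
cat >> h.py <<'E'
def info():
    s=state();M=R.from_rotvec(s["eef_rot"]).as_matrix();gp=s["tcp_pos"]+171*M[:,2];d=PIV-gp
    print("t%.2f j"%s["t"],s["joints"].round(2),"gp",gp.round(1),"rad %.1f th %.3f"%(np.hypot(*d[:2]),np.arctan2(d[1],d[0])-Y0+.35),
     "toolyaw th %.3f lean %.1f"%(np.arctan2(M[1,2],M[0,2])-Y0+.35,np.degrees(np.arccos(-M[2,2]))),"F",np.round(s["contact_force"],1),"op %.1f ff %.1f"%(s["opening"],s["finger_force"]))
    return s
def swing(th0,th1,n,op=0.5,lean=40,z=121.,rad=100.,start=None,z1=None):
    w=[]
    for i in range(1,n+1):
        k,u,a=knob(th0+(th1-th0)*i/n,z+((z1 or z)-z)*i/n,rad);g=G(a,lean);w.append((k-171*g.as_matrix()[:,2],g))
    return rows(w,op,mm=60,deg=20,start=start)
E
python3 - <<'E'
from h import *
s=info()
swing(0,0.4,16,z=120.7,rad=99.3,start=(s["tcp_pos"],R.from_rotvec(s["eef_rot"])))
E
```

```text
t6.50 j [ 0.02  0.51 -0.39  2.14  1.74  0.58 -0.64] gp [644.1  37.9 121.1] rad 98.7 th -0.003 toolyaw th -0.002 lean 40.2 F [-1.1 -0.2  3.2] op 15.6 ff 45.0
16
[0.5, 0.01, -0.58, 0, -1, 0.2, -1.3 ,0.5, -0.01, -0.52, 0, -0.9, 0, -1.1 ,0.5, 0, -0.52, 0, -0.9, 0, -1.1 ,0.5, -0.01, -0.53, 0.01, -1, 0, -1.1 ,0.5, 0, -0.52, 0, -0.9, 0, -1.1 ,0.5, -0.01, -0.52, 0.01, -0.9, 0, -1.1 ,0.5, 0, -0.53, 0, -0.9, 0, -1.1 ,0.5, -0.01, -0.52, 0.01, -1, 0, -1.1 ,0.5, 0, -0.52, 0, -0.9, 0, -1.1 ,0.5, -0.01, -0.53, 0, -0.9, 0, -1.1 ,0.5, 0, -0.52, 0.01, -0.9, 0, -1.1 ,0.5, -0.01, -0.52, 0, -0.9, 0, -1.1 ,0.5, 0, -0.52, 0.01, -1, 0, -1.1 ,0.5, -0.01, -0.53, 0, -0.9, 0, -1.1 ,0.5, 0, -0.52, 0, -0.9, 0, -1.1 ,0.5, -0.01, -0.52, 0.01, -0.9, 0, -1.1 ]
```

Call:
carry_out:
  deltas: [0.5, 0, -0.53, 0, -0.92, 0, -1.1, 0.5, -0.01, -0.53, 0, -0.92, 0, -1.1, 0.5, 0, -0.53, 0, -0.92, 0, -1.1, 0.5, -0.01, -0.53, 0.01, -0.92, 0, -1.1, 0.5, 0, -0.52, 0, -0.92, 0, -1.1, 0.5, -0.01, -0.52, 0.01, -0.92, 0, -1.1, 0.5, 0, -0.52, 0, -0.92, 0, -1.1, 0.5, -0.01, -0.52, 0.01, -0.92, 0, -1.1, 0.5, 0, 0, 0, 0, 0, 0]

```text
t: 7.4
tcp_pos: [530.1, 36.2, 251.6]
eef_rot: [0.198, 2.434, -0.07]
contact_force: [0.9, -0.3, -0.9]
opening: 15.7
finger_force: 45.0
```

```bash
python3 - <<'E'
from h import *
s=info()
E
```

```text
t7.40 j [ 0.15  0.48 -0.4   2.19  2.05  0.42 -0.68] gp [639.   18.6 120.9] rad 98.8 th 0.199 toolyaw th 0.198 lean 40.2 F [ 0.9 -0.3 -0.9] op 15.7 ff 45.0
```

```bash
python3 - <<'E'
from h import *
grab("side","pics/s3.png");grab("top","pics/t3.png")
t=cv2.imread("pics/t3.png");s=cv2.imread("pics/s3.png")
cv2.imwrite("pics/c3.png",np.hstack([cv2.resize(t[110:230,230:380],(500,400)),cv2.resize(s[150:250,260:335],(300,400))]))
info()
E
```

```text
t7.50 j [ 0.15  0.48 -0.4   2.19  2.05  0.43 -0.68] gp [639.   18.8 120.9] rad 98.8 th 0.198 toolyaw th 0.197 lean 40.2 F [-0.4  0.1  0.8] op 15.8 ff 45.0
```

View pics/c3.png

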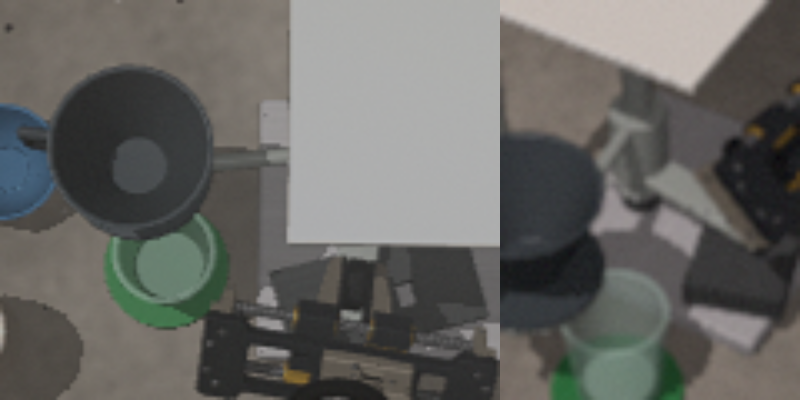

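The bracket follows: dripper (top crop (130,150)) has moved towards the cup, gripper is clear of the shelf.

Call:
carry_out:
  deltas: [0.5, 0, -0.53, 0, -0.92, 0, -1.1, 0.5, -0.01, -0.53, 0, -0.92, 0, -1.1, 0.5, 0, -0.53, 0, -0.92, 0, -1.1, 0.5, -0.01, -0.53, 0.01, -0.92, 0, -1.1, 0.5, 0, -0.52, 0, -0.92, 0, -1.1, 0.5, -0.01, -0.52, 0.01, -0.92, 0, -1.1, 0.5, 0, -0.52, 0, -0.92, 0, -1.1, 0.5, 0, 0, 0, 0, 0, 0, 0.5, 0, 0, 0, 0, 0, 0]

```text
t: 8.4
tcp_pos: [527.3, -0.1, 251.5]
eef_rot: [-0.014, 2.44, 0.006]
contact_force: [0.6, 0.4, -0.1]
opening: 15.5
finger_force: 45.0
```

```bash
python3 - <<'E'
from h import *
s=info();print(s["tau"].round(2))
k,u,a=knob(0.374);M=R.from_rotvec(s["eef_rot"]).as_matrix();print(M.T@[0,0,-1])
E
```

```text
t8.40 j [ 0.34  0.49 -0.48  2.2   2.35  0.31 -0.73] gp [637.6   1.3 120.9] rad 98.9 th 0.375 toolyaw th 0.371 lean 40.2 F [ 0.6  0.4 -0.1] op 15.5 ff 45.0
[  0.5  -40.88  -5.   -14.82   0.73   1.23   0.19]
[ 6.45116725e-01 -5.14611868e-04  7.64083861e-01]
```

Call:
carry_out:
  deltas: [0.5, 0.06, 0, 0.08, 0, 0, 0, 0.5, 0.06, 0, 0.08, 0, 0, 0, 0.5, 0.06, 0, 0.08, 0, 0, 0, 0.5, 0.06, 0, 0.08, 0, 0, 0, 0.5, 0.06, 0, 0.08, 0, 0, 0, 0.5, 0, 0, 0, 0, 0, 0]

```text
t: 9.0
tcp_pos: [527.3, -0.2, 247.0]
eef_rot: [-0.016, 2.44, 0.006]
contact_force: [-6.6, -0.9, 7.4]
opening: 15.6
finger_force: 45.0
```

```bash
python3 - <<'E'
from h import *
s=info();print(s["tau"].round(2))
E
```

```text
t9.00 j [ 0.35  0.5  -0.49  2.21  2.37  0.33 -0.73] gp [637.7   1.2 116.4] rad 98.8 th 0.376 toolyaw th 0.371 lean 40.2 F [-6.6 -0.9  7.4] op 15.6 ff 45.0
[ -0.36 -37.31  -4.83 -15.35   0.82   1.15   0.24]
```

Call:
carry_out:
  deltas: [0.5, 0.03, 0, 0.04, 0, 0, 0, 0.5, 0, -0.26, 0, -0.46, 0, -0.55, 0.5, -0.01, -0.26, 0.01, -0.46, 0, -0.55, 0.5, 0, -0.26, 0, -0.46, 0, -0.55, 0.5, 0, 0, 0, 0, 0, 0]

```text
t: 9.5
tcp_pos: [527.6, -8.3, 246.8]
eef_rot: [-0.063, 2.439, 0.022]
contact_force: [-10.2, 0.3, 13.2]
opening: 15.7
finger_force: 45.0
```

Call:
carry_out:
  deltas: [0.5, 0, -0.26, 0, -0.46, 0, -0.55, 0.5, 0, -0.26, 0, -0.46, 0, -0.55, 0.5, 0, 0, 0, 0, 0, 0]

```text
t: 9.8
tcp_pos: [527.9, -13.5, 246.8]
eef_rot: [-0.093, 2.438, 0.033]
contact_force: [-11.4, -1.0, 14.1]
opening: 15.9
finger_force: 45.0
```

```bash
python3 - <<'E'
from h import *
s=info()
E
```

```text
t9.80 j [ 0.43  0.52 -0.54  2.2   2.47  0.29 -0.73] gp [638.   -5.2 116.3] rad 98.8 th 0.441 toolyaw th 0.433 lean 40.2 F [-11.4  -1.   14.1] op 15.9 ff 45.0
```

Call:
carry_out:
  deltas: [0.5, 0, -0.26, 0, -0.46, 0, -0.55, 0.5, 0, -0.26, 0, -0.46, 0, -0.55, 0.5, 0, 0, 0, 0, 0, 0]

```text
t: 10.1
tcp_pos: [528.3, -18.7, 246.8]
eef_rot: [-0.124, 2.437, 0.044]
contact_force: [-10.6, -0.7, 14.2]
opening: 15.8
finger_force: 45.0
```

Call:
carry_out:
  deltas: [0.5, 0, -0.26, 0, -0.46, 0, -0.55, 0.5, 0, 0, 0, 0, 0, 0]

```text
t: 10.3
tcp_pos: [528.6, -21.3, 246.8]
eef_rot: [-0.139, 2.436, 0.049]
contact_force: [-9.9, -0.8, 13.7]
opening: 15.7
finger_force: 45.0
```

Call:
carry_out:
  deltas: [0.5, -0.01, -0.26, 0, -0.46, 0, -0.55, 0.5, 0, 0, 0, 0, 0, 0]

```text
t: 10.5
tcp_pos: [528.9, -24.0, 246.9]
eef_rot: [-0.154, 2.435, 0.055]
contact_force: [-9.8, -1.1, 14.1]
opening: 16.0
finger_force: 45.0
```

Call:
carry_out:
  deltas: [0.5, 0, -0.26, 0.01, -0.46, 0, -0.55, 0.5, 0, 0, 0, 0, 0, 0]

```text
t: 10.7
tcp_pos: [529.3, -26.4, 246.8]
eef_rot: [-0.169, 2.435, 0.06]
contact_force: [-9.2, -0.2, 13.4]
opening: 15.8
finger_force: 45.0
```

Call:
carry_out:
  deltas: [0.5, -0.01, -0.26, 0, -0.46, 0, -0.55, 0.5, 0, 0, 0, 0, 0, 0]

```text
t: 10.9
tcp_pos: [529.7, -29.1, 246.8]
eef_rot: [-0.184, 2.434, 0.066]
contact_force: [-10.6, -1.2, 13.4]
opening: 15.6
finger_force: 45.0
```

```bash
python3 - <<'E'
from h import *
s=info()
E
```

```text
t10.90 j [ 0.52  0.54 -0.59  2.19  2.58  0.24 -0.72] gp [638.9 -12.7 116.3] rad 98.9 th 0.517 toolyaw th 0.507 lean 40.2 F [-10.6  -1.2  13.4] op 15.6 ff 45.0
```

Call:
carry_out:
  deltas: [0.5, 0, -0.26, 0, -0.46, 0, -0.55, 0.5, 0, 0, 0, 0, 0, 0]

```text
t: 11.1
tcp_pos: [530.1, -31.7, 246.9]
eef_rot: [-0.2, 2.433, 0.071]
contact_force: [-13.0, -1.2, 15.6]
opening: 15.8
finger_force: 45.0
```

Call:
carry_out:
  deltas: [0.5, -0.01, -0.26, 0.01, -0.46, 0, -0.55, 0.5, 0, 0, 0, 0, 0, 0]

```text
t: 11.3
tcp_pos: [530.6, -34.4, 246.8]
eef_rot: [-0.214, 2.432, 0.076]
contact_force: [-12.3, -2.2, 14.9]
opening: 15.7
finger_force: 45.0
```

Call:
carry_out:
  deltas: [0.5, 0, -0.26, 0, -0.46, 0, -0.55, 0.5, 0, 0, 0, 0, 0, 0]

```text
t: 11.5
tcp_pos: [531.1, -37.1, 246.6]
eef_rot: [-0.23, 2.431, 0.082]
contact_force: [-10.3, -2.9, 11.6]
opening: 15.4
finger_force: 45.0
```

```bash
python3 - <<'E'
from h import *
s=info()
E
```

```text
t11.50 j [ 0.57  0.55 -0.62  2.18  2.62  0.22 -0.7 ] gp [639.6 -16.7 116. ] rad 98.9 th 0.559 toolyaw th 0.544 lean 40.2 F [-10.3  -2.9  11.6] op 15.4 ff 45.0
```

Call:
carry_out:
  deltas: [0.5, 0, -0.13, 0, -0.23, 0, -0.27, 0.5, 0, 0, 0, 0, 0, 0]

```text
t: 11.7
tcp_pos: [531.4, -38.3, 246.5]
eef_rot: [-0.237, 2.43, 0.085]
contact_force: [-8.8, -3.3, 11.3]
opening: 15.6
finger_force: 45.0
```

Call:
carry_out:
  deltas: [0.5, 0, -0.13, 0, -0.23, 0, -0.27, 0.5, 0, 0, 0, 0, 0, 0]

```text
t: 11.9
tcp_pos: [531.6, -39.4, 246.6]
eef_rot: [-0.245, 2.43, 0.088]
contact_force: [-10.3, -2.1, 12.2]
opening: 16.1
finger_force: 45.0
```

```bash
python3 - <<'E'
from h import *
s=info()
E
```

```text
t11.90 j [ 0.59  0.56 -0.63  2.18  2.64  0.21 -0.7 ] gp [639.7 -17.6 116. ] rad 98.9 th 0.568 toolyaw th 0.557 lean 40.2 F [-10.3  -2.1  12.2] op 16.1 ff 45.0
```

Call:
carry_out:
  deltas: [0.5, 0.06, 0, 0.08, 0, 0, 0, 0.5, 0, 0, 0, 0, 0, 0]

```text
t: 12.1
tcp_pos: [531.5, -39.5, 246.1]
eef_rot: [-0.245, 2.429, 0.086]
contact_force: [-15.1, -4.0, 20.1]
opening: 15.6
finger_force: 45.0
```

```bash
python3 - <<'E'
from h import *
s=info()
E
```

```text
t12.10 j [ 0.59  0.56 -0.63  2.18  2.64  0.21 -0.7 ] gp [639.8 -17.8 115.6] rad 98.9 th 0.570 toolyaw th 0.555 lean 40.2 F [-15.1  -4.   20.1] op 15.6 ff 45.0
```

Call:
carry_out:
  deltas: [0.5, 0, -0.13, 0, -0.23, 0, -0.27, 0.5, 0, 0, 0, 0, 0, 0]

```text
t: 12.3
tcp_pos: [531.8, -40.5, 246.2]
eef_rot: [-0.253, 2.428, 0.09]
contact_force: [-15.5, -3.0, 19.1]
opening: 15.8
finger_force: 45.0
```

Call:
carry_out:
  deltas: [0.5, 0, -0.13, 0, -0.23, 0, -0.27, 0.5, 0, 0, 0, 0, 0, 0]

```text
t: 12.5
tcp_pos: [532.2, -42.3, 245.7]
eef_rot: [-0.26, 2.428, 0.092]
contact_force: [-9.3, -3.3, 12.1]
opening: 16.0
finger_force: 45.0
```

```bash
python3 - <<'E'
from h import *
s=info()
E
```

```text
t12.50 j [ 0.6   0.56 -0.64  2.17  2.65  0.2  -0.69] gp [640.1 -19.3 115.1] rad 98.9 th 0.585 toolyaw th 0.568 lean 40.2 F [-9.3 -3.3 12.1] op 16.0 ff 45.0
```

Call:
carry_out:
  deltas: [0.5, 0, -0.13, 0, -0.23, 0, -0.27, 0.5, 0.03, 0, 0.04, 0, 0, 0, 0.5, 0, 0, 0, 0, 0, 0]

```text
t: 12.8
tcp_pos: [532.5, -43.5, 244.9]
eef_rot: [-0.267, 2.428, 0.095]
contact_force: [-8.7, -3.9, 9.7]
opening: 15.4
finger_force: 45.0
```

```bash
python3 - <<'E'
from h import *
s=info()
E
```

```text
t12.80 j [ 0.61  0.57 -0.65  2.17  2.66  0.2  -0.69] gp [640.2 -19.8 114.3] rad 99.0 th 0.591 toolyaw th 0.575 lean 40.2 F [-8.7 -3.9  9.7] op 15.4 ff 45.0
```

Call:
carry_out:
  deltas: [0.5, 0.06, -0.05, 0.08, 0, 0, 0, 0.5, 0.06, 0, 0.08, 0, 0, 0, 0.5, 0.06, 0, 0.08, 0, 0, 0, 0.5, 0, 0, 0, 0, 0, 0]

```text
t: 13.2
tcp_pos: [532.8, -45.1, 240.9]
eef_rot: [-0.267, 2.43, 0.094]
contact_force: [-0.4, -6.5, -1.2]
opening: 15.9
finger_force: 45.0
```

```bash
python3 - <<'E'
from h import *
s=info()
E
```

```text
t13.20 j [ 0.61  0.58 -0.65  2.17  2.66  0.21 -0.69] gp [640.4 -21.5 110.1] rad 99.2 th 0.608 toolyaw th 0.573 lean 40.1 F [-0.4 -6.5 -1.2] op 15.9 ff 45.0
```

Call:
carry_out:
  deltas: [0.5, 0.06, -0.1, 0.08, 0, 0, 0, 0.5, 0.06, 0, 0.08, 0, 0, 0, 0.5, 0.06, 0, 0.08, 0, 0, 0, 0.5, 0.07, 0, 0.08, 0, 0, 0, 0.5, 0.06, 0, 0.08, 0, 0, 0, 0.5, 0.06, 0, 0.08, 0, 0, 0, 0.5, 0.07, 0, 0.08, 0, 0, 0, 0.5, 0, 0, 0, 0, 0, 0]

```text
t: 14.0
tcp_pos: [533.2, -45.6, 234.5]
eef_rot: [-0.268, 2.429, 0.094]
contact_force: [-7.5, -7.2, 6.8]
opening: 15.5
finger_force: 45.0
```

```bash
python3 - <<'E'
from h import *
s=info()
E
```

```text
t14.00 j [ 0.62  0.59 -0.65  2.17  2.67  0.22 -0.68] gp [640.8 -22.  103.8] rad 98.9 th 0.614 toolyaw th 0.574 lean 40.1 F [-7.5 -7.2  6.8] op 15.5 ff 45.0
```

Call:
carry_out:
  deltas: [0.5, 0.06, -0.08, 0.08, -0.5, 0, -0.6, 0.5, 0.06, 0, 0.08, -0.5, 0, -0.6, 0.5, 0.07, 0, 0.08, 0, 0, 0, 0.5, 0.03, 0, 0.04, 0, 0, 0, 0.5, 0, 0, 0, 0, 0, 0]

```text
t: 14.5
tcp_pos: [533.6, -47.9, 231.5]
eef_rot: [-0.295, 2.425, 0.102]
contact_force: [-13.4, -10.6, 17.3]
opening: 15.5
finger_force: 45.0
```

```bash
python3 - <<'E'
from h import *
s=info()
E
```

```text
t14.50 j [ 0.64  0.61 -0.67  2.17  2.7   0.22 -0.67] gp [640.9 -22.1 100.9] rad 98.8 th 0.615 toolyaw th 0.594 lean 40.2 F [-13.4 -10.6  17.3] op 15.5 ff 45.0
```

Call:
carry_out:
  deltas: [0.5, 0.03, -0.1, 0.04, 0, 0, 0, 0.5, 0, 0, 0, 0, 0, 0, 2.5, 0, 0, 0, 0, 0, 0, 4, 0, 0, 0, 0, 0, 0, 4.5, 0, 0, 0, 0, 0, 0, 4.5, 0, 0, 0, 0, 0, 0]

```text
t: 15.1
tcp_pos: [534.2, -45.6, 230.2]
eef_rot: [-0.302, 2.425, 0.11]
contact_force: [0.0, -0.2, -0.4]
opening: 44.1
finger_force: 0.0
```

```bash
python3 - <<'E'
from h import *
s=info()
grab("side","pics/s4.png");grab("top","pics/t4.png")
t=cv2.imread("pics/t4.png");s=cv2.imread("pics/s4.png")
cv2.imwrite("pics/c4.png",np.hstack([cv2.resize(t[150:250,270:370],(400,400)),cv2.resize(s[150:250,260:360],(400,400))]))
E
```

```text
t15.10 j [ 0.64  0.61 -0.67  2.17  2.7   0.21 -0.67] gp [641.1 -18.6  99.5] rad 97.8 th 0.581 toolyaw th 0.605 lean 40.2 F [ 0.  -0.2 -0.4] op 44.1 ff 0.0
```

View pics/c4.png

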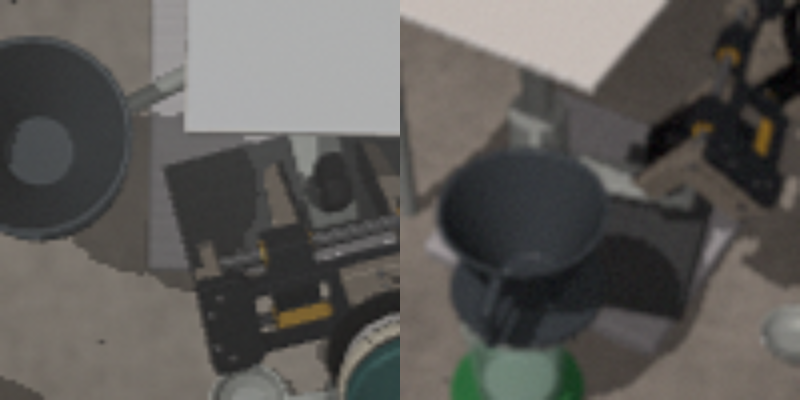

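The bracket stays swung out with the fingers open (knob at crop (330,180), between the fingers). Retreat along the tool axis.

Call:
carry_out:
  deltas: [4.5, 0, 0, -1, 0, 0, 0, 4.5, 0, 0, -1.5, 0, 0, 0, 4.5, 0, 0, -2, 0, 0, 0, 4.5, 0, 0, -2, 0, 0, 0, 4.5, 0, 0, -2, 0, 0, 0, 4.5, 0, 0, -2, 0, 0, 0, 4.5, 0, 0, -2, 0, 0, 0, 4.5, 0, 0, -2, 0, 0, 0, 4.5, 0, 0, 0, 0, 0, 0, 4.5, 0, 0, 0, 0, 0, 0]

```text
t: 16.2
tcp_pos: [455.7, -66.8, 326.5]
eef_rot: [-0.296, 2.425, 0.105]
contact_force: [0.3, 0.2, -0.1]
opening: 44.7
finger_force: 0.0
```

```bash
python3 - <<'E'
from h import *
s=info()
grab("side","pics/s5.png");grab("top","pics/t5.png")
t=cv2.imread("pics/t5.png");s=cv2.imread("pics/s5.png")
cv2.imwrite("pics/c5.png",np.hstack([cv2.resize(t[170:230,310:370],(400,400),interpolation=cv2.INTER_CUBIC),cv2.resize(s[170:230,290:350],(400,400),interpolation=cv2.INTER_CUBIC)]))
for zz in(95,115):
  k,_,_=knob(.615,zz); print(zz,proj("top",k),proj("side",k),proj("top",k+[0,0,21]),proj("side",k+[0,0,21]),proj("side",k-[0,0,21]))
E
```

```text
t16.20 j [ 1.15  0.46 -1.15  2.27  1.61  0.15  0.44] gp [562.9 -40.7 195.9] rad 179.0 th 0.605 toolyaw th 0.597 lean 40.2 F [ 0.3  0.2 -0.1] op 44.7 ff 0.0
95 [353.57308593 195.5811636 ] [326.76929095 187.6033394 ] [354.36368281 194.59052215] [326.94117598 182.50459816] [326.60186744 192.5697357 ]
115 [354.32539789 194.6384943 ] [326.93288718 182.7504744 ] [355.14324082 193.61371273] [327.10918916 177.52070998] [326.76121863 187.84279416]
```

View pics/c5.png

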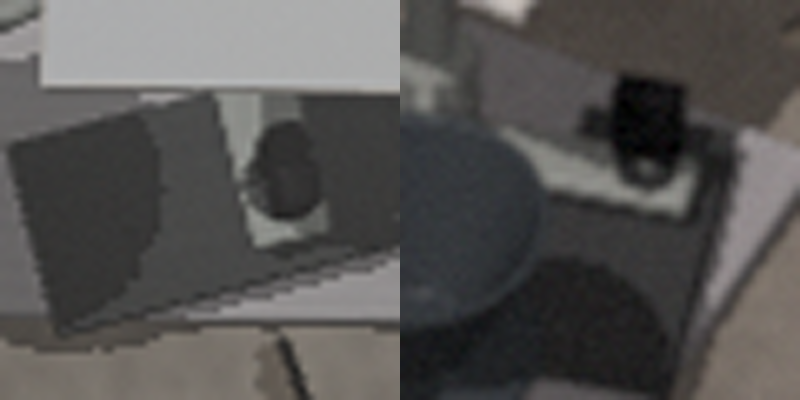

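The knob now sits at side pixel (326.7,187.2), about 97 mm high against 95 mm when home. It rests close on the boss, the bracket is swung out and the gripper is clear, so I'm handing in.

```bash
python3 -c "
from h import *
print(finish_job())"
```

```text
the job is handed in; nothing more can be done
None
```

The job is handed in: the pin went down about 20 mm into the index-plate hole at roughly 0.61 rad and the bracket stayed swung out after release, with the other objects untouched as far as I could see; no verdict came back.

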